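# Zero the gauge readout behind its push-latch flap

### The arm

A 7-joint arm with a two-finger parallel gripper is mounted at the origin on the work surface. World frame = base frame: x ahead of the robot, y to its left, z up, the work surface at z = 0. Lengths are in m, angles in rad, forces in N, time in s.
With the tool pointing down it reaches from about 0.425 to 0.925 m from the base axis. Payload 6.8 kg.
Tool frame: the origin (TCP) lies midway between the tips of the shut fingers; the grasp point (between the pads) lies 19 mm behind it; z points along the fingers, y is the line along which they close (so a half turn about z gives the same grasp; the last joint's range is limited). The gripper opens to 85 mm and grips with 20 to 120 N. Pads are 22 mm wide; open, the fingers measure 114 mm over their backs; the gripper's body (76 mm by 85 mm) begins 54 mm behind the grasp point. The pads swing forward as they close: fully open they stand 13 mm farther back than shut.
Start: joints at [1.149, 0.477, 0.022, 1.555, -0.011, 1.109, -0.083], TCP at [0.208, -0.642, 0.231] pointing down, gripper open.
Joint ranges: [-2.96, 2.96], [-0.34, 2.1], [-1.41, 1.46], [0.24, 2.44], [-1.37, 4.51], [0.17, 1.92], [-2.96, 2.96]. Speed limits (rad/s): [2.39, 2.39, 3.14, 3.14, 3.14, 3.14, 3.14].

### API

Orientations are given as a unit quaternion [w, x, y, z].
In Python, from station import bot, eyes, ticket gives the robot as it stands.
- The arm moves only by the shell command python3 -m crank 'ROWS' [FORCE]. ROWS is text: rows parted by semicolons, each of 7 numbers parted by spaces: the shift along the tool's x, y, z in units of 0.5 m (1.0 is 0.5 m), then the turn, a rotation vector about the tool's x, y, z in units of 180 degrees (1.0 is 180 degrees), then the closure, from 0 (fully open) to 1 (shut). A call has 1 to 20 rows; each row is the pose to reach, as a shift and turn from the pose commanded when the call began, along the tool's axes at that moment, turning the shorter way round; what a row does not reach only later rows make up. A row lasts 1/10 s, in which the tool goes at most 50 mm and 8.59 degrees, less where a joint would pass 70% of its speed; a pose out of reach is approached as far as the arm can. A call with a number of a shift or a turn outside -1 to 1 is refused whole. A call with a gripper value outside its range is refused whole. The fingers move at their own pace and stop on an object; FORCE is the grip in N (left out, the last holds). Time passes only in rows, so rows that repeat a pose let the fingers close. It gives the time, the measured TCP pose, the force, the opening and the grip force at its end, in the units of the state.
- bot.get_obs(): the state, without advancing time (a new reading comes with each control period).
- eyes.read_camera(name): name is "side" or "top"; returns a dict with "image" (384x512x3 uint8, red, green, blue), "K" (3x3 intrinsics, pixels), "R" (3x3) and "t" (3): a world point X has camera coordinates R X + t. Camera axes: x right, y down, z forward; pixel columns grow to the right and rows downward; lengths in m; the calibration is good to about 2 mm. A picture is of the moment at which its call begins. There is no depth.
- ticket.hand_in(): hands the job in; it is judged then, once.
The state is a dict: "t": time; "q": joint angles; "joint_vel": joint speeds; "joint_torque": joint torques, N m; "eef_pos": TCP position; "tool_rot": TCP orientation; "contact_force": force on the tool from outside, world axes, zero at the start; "torque": the same for the moment, N m; "gripper_width": opening from 0.0 (shut) to 1.0 (fully open); "grasp_force": force on a finger pad.
Only numpy, scipy, OpenCV 4.12 (cv2) and the standard library are available. Lean on these libraries where they do the work, as an engineer would, in place of code of your own. Each camera call takes 0.05 s, during which the arm holds its last target. There are 200 camera calls.

### The job

Zero the gauge readout: push the grey flap on the white unit in and let go so that it pops open, press the round button underneath all the way down and release it, then push the flap shut until it latches again. Leave the square button alone, and do not grasp, lift or shift any of the loose things standing around. Only touch and press, with closed fingers if you like, and finish clear of everything.

Things in the scene. Friction and masses are not known exactly. Their poses are not given: they have to be found in the camera images.
- unit: the readout unit, a fixed white box 120 (x) x 200 (y) x 60 mm high; origin at the centre of its underside, on the table; its x points away from its front, y to its left. Its right half has an open bay in the top (unit x -29 to +37 mm, y -93 to +17 mm), closed by the grey flap; a dark display lies flat in the left half
- flap (a joint): flap's hinge, rad: 0 = latched, flush; positive = open (to 1.2, nearly upright); negative = pushed in (stop at -0.087). Push-push latch: pushed from shut to the stop (4 mm at the finger mark, some 2 N) and let go, a weak spring swings it fully open in about 1 s; pushed from open down past flush to the stop and let go, it catches at 0. Short of the stop it may not switch
- flap_hinge (a point): middle of the flap's hinge line, at unit x = +35, y = -38, z = 58 mm; turns with the flap (y along the hinge). The flap is a grey plate 107 mm wide, 4 mm thick, hinged at its far (+x) edge, its free edge 62 mm from the hinge. Fully open it leans to the unit's front: the free edge is 22 mm level from the hinge and 116 mm above the table
- flap_press (a point): the round dark finger mark on the flap's outer face, 47 mm from the hinge; moves with the flap; 60 mm above the table when shut
- round_button (a joint): travel of the round push button, m: 0 = up, 0.004 = fully down (about 4 N; springs back)
- round_button_top (a point): centre of the top of the round grey button (22 mm across) in the bay under the flap, 45 mm from the hinge towards the front, either 27 mm left or 27 mm right of the bay's middle; its top is 50 mm above the table, 10 mm below the unit's top
- square_button (a joint): travel of the square push button, m, as the round one
- square_button_top (a point): centre of the top of the square grey button (20 x 20 mm), beside the round one in the other place
- ring_gauge: steel ring gauge, 42 mm outside, 16 mm high, lying on the unit's top left of the flap (loose; origin at the centre of its underside)
- gauge_block: standing steel gauge block 35 x 12 x 30 mm, beside the unit on the +y side (loose; origin at the centre of its underside)
- plug_gauge: upright dark plug gauge, 26 mm wide, 50 mm high, in front of the unit (loose; origin at the centre of its underside)
- slide_bar: dark slotted steel bar 90 x 24 x 20 mm (loose; origin at the centre of its underside)
- tape_roll: red tape roll lying flat, 68 mm wide, 25 mm high (loose; origin at the centre of its underside)
- screwdriver: screwdriver lying on the table (loose)
- sanding_block: cork sanding block 100 x 55 x 30 mm (loose; origin at the centre of its underside)
- oil_bottle: white oil bottle, 50 mm wide, 120 mm high (loose; origin at the centre of its underside)

How it is judged:
By the outcome, as a careful person would: the job done as asked, in the order asked, and still so for the second after the job is handed in, with the robot touching nothing.
It also fails if it takes over 51 s, if anything falls off the work surface, if the arm or the gripper's body presses on something with over 40 N, if the wrist force passes 120 N, or if a joint passes its speed limit or range.

## Working session

There is one attempt and no reset: what is moved stays moved. The work goes in short steps, Python scripts to look and compute and a shell command to move; the robot and the scene stay as the last step left them, time stands still between calls to the robot, and variables do not carry over. Pictures are saved under pics/ and viewed, at most 10 in all, crops included, and the job is handed in when it is done.

```bash
mkdir -p pics; python3 - <<'E'
from station import bot,eyes
import cv2,numpy as np
for n in("side","top"):
    c=eyes.read_camera(n);cv2.imwrite(f"pics/{n}0.png",cv2.resize(c["image"][:,:,::-1],(800,600)))
    print(n,c["K"].tolist(),c["R"].round(4).tolist(),c["t"].round(4).tolist(), (-c["R"].T@c["t"]).round(3))
print(bot.get_obs())
E
```

```text
side [[449.0645436432982, 0.0, 259.33712296646036], [0.0, 449.0645436432982, 195.99973438448652], [0.0, 0.0, 1.0]] [[-0.8718, -0.4897, 0.0149], [-0.3401, 0.5829, -0.7379], [0.3527, -0.6484, -0.6747]] [0.4639, 0.2086, 1.1261] [0.078 0.836 0.907]
top [[420.801073370137, 0.0, 258.36048919211447], [0.0, 420.801073370137, 188.2573958733789], [0.0, 0.0, 1.0]] [[0.0045, -1.0, 0.0023], [-0.9984, -0.0046, -0.056], [0.056, -0.0021, -0.9984]] [0.024, 0.531, 1.3342] [0.455 0.029 1.362]
{'t': 0.1, 'q': array([ 1.14891538,  0.47773061,  0.0223397 ,  1.55632283, -0.0114802 ,
        1.10930573, -0.08311569]), 'joint_vel': array([-0.00027464, -0.00232196, -0.00053358, -0.00209529,  0.00049467,
        0.00133629, -0.00158388]), 'joint_torque': array([ 5.12134153e-03, -5.97754633e+01,  1.61416054e+00, -2.81953901e+01,
        1.29204086e-02,  4.95304470e-03,  2.46947235e-05]), 'eef_pos': array([ 0.20816945, -0.64155024,  0.23042662]), 'tool_rot': array([-7.95722469e-04,  9.87716325e-01,  1.56255529e-01, -1.94492567e-04]), 'contact_force': array([-0.35299775, -0.77221144, -0.97288242]), 'torque': array([-0.04936192, -0.03063419, -0.02001745]), 'grasp_force': 0.0, 'gripper_width': 0.9988030974742105}
```

View pics/side0.png

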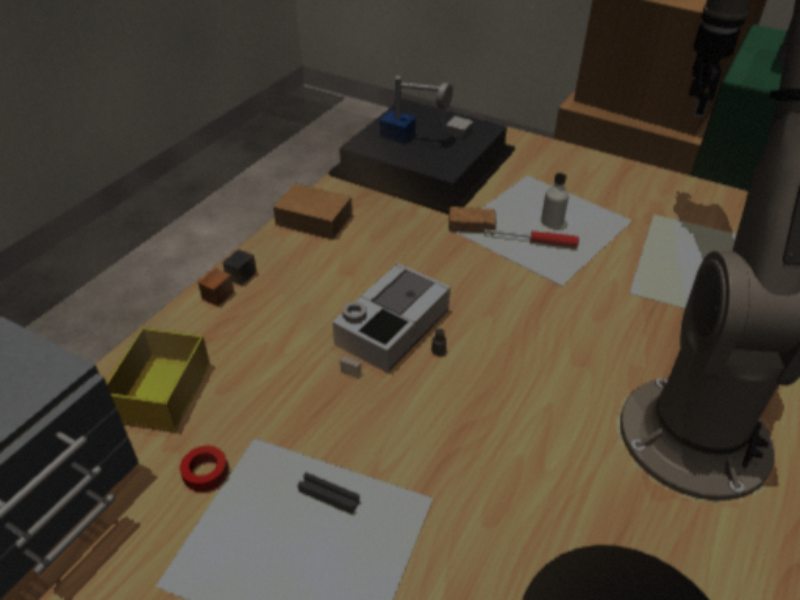

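View pics/top0.png

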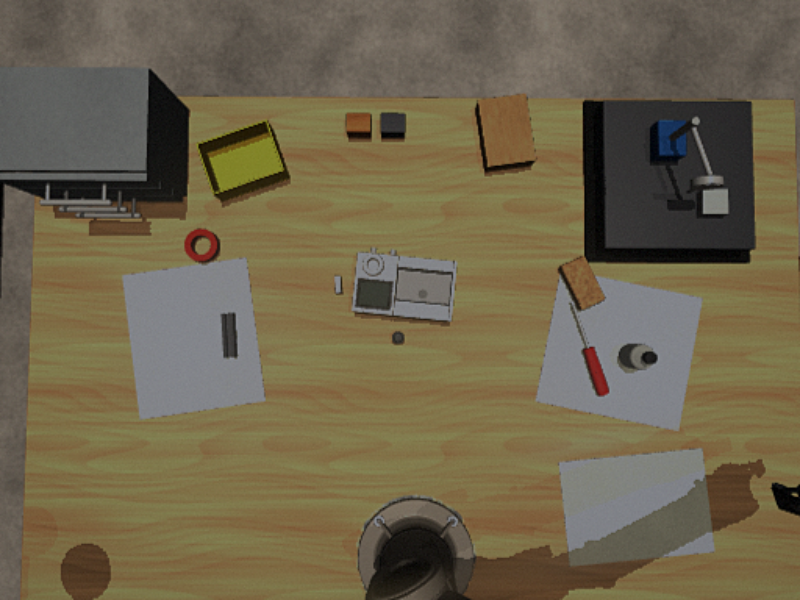

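The side view shows the unit at about (392,315). The top view shows it at about (405,287), with its front towards the robot, the grey flap on the right (423,285) and the mark at (422,294). The plug gauge is at (398,338) and the ring at (374,264). Next I measure the flap and the mark.

```bash
cat > h.py <<'E'
import numpy as np,cv2
from station import bot,eyes
from scipy.spatial.transform import Rotation as Ro
def ray(c,uv,z):
    d=c["R"].T@np.linalg.inv(c["K"])@[uv[0],uv[1],1]; o=-c["R"].T@c["t"]
    return o+d*(z-o[2])/d[2]
def proj(c,X):
    p=c["K"]@(c["R"]@np.array(X)+c["t"]); return p[:2]/p[2]
def tool():
    o=bot.get_obs(); q=o["tool_rot"]; return o,Ro.from_quat([q[1],q[2],q[3],q[0]])
E
python3 - <<'E'
from h import *
c=eyes.read_camera("top");im=c["image"]
x0,y0,x1,y1=205,145,310,225
cr=im[y0:y1,x0:x1]
cv2.imwrite("pics/top1.png",cv2.resize(cr[:,:,::-1],None,fx=7,fy=7,interpolation=cv2.INTER_CUBIC))
hsv=cv2.cvtColor(cr,cv2.COLOR_RGB2HSV)
m=((hsv[...,1]<70)).astype(np.uint8)
m=cv2.morphologyEx(m,cv2.MORPH_CLOSE,np.ones((3,3)))
cs,_=cv2.findContours(m,0,2)
for k in sorted(cs,key=cv2.contourArea)[-3:]:
    r=cv2.minAreaRect(k); b=cv2.boxPoints(r)+[x0,y0]
    print(cv2.contourArea(k),r,[ray(c,p,.06).round(4).tolist() for p in b])
s=eyes.read_camera("side");cv2.imwrite("pics/side1.png",cv2.resize(s["image"][160:240,205:300,::-1],None,fx=7,fy=7,interpolation=cv2.INTER_CUBIC))
E
```

```text
27.5 ((10.780487060546875, 36.524391174316406), (11.153586387634277, 3.423377752304077), 83.6598129272461) [[0.5653, 0.166, 0.06], [0.5665, 0.1555, 0.06], [0.5321, 0.1513, 0.06], [0.5309, 0.1618, 0.06]]
35.0 ((49.5, 70.5), (7.0, 7.0), 0.0) [[0.4333, 0.0488, 0.06], [0.4548, 0.0489, 0.06], [0.4549, 0.0273, 0.06], [0.4334, 0.0272, 0.06]]
2408.5 ((53.652244567871094, 36.01561737060547), (64.25267791748047, 42.23995590209961), 5.856013774871826) [[0.4954, 0.131, 0.06], [0.6262, 0.1188, 0.06], [0.6067, -0.0801, 0.06], [0.476, -0.0667, 0.06]]
```

View pics/top1.png

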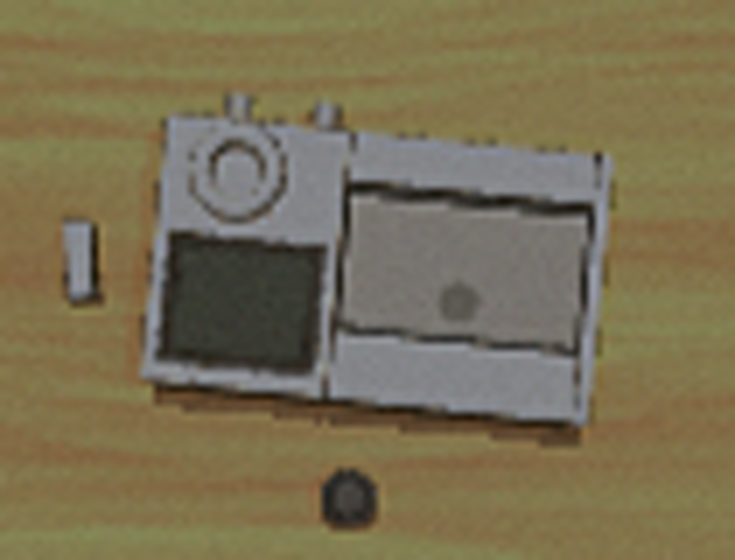

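View pics/side1.png

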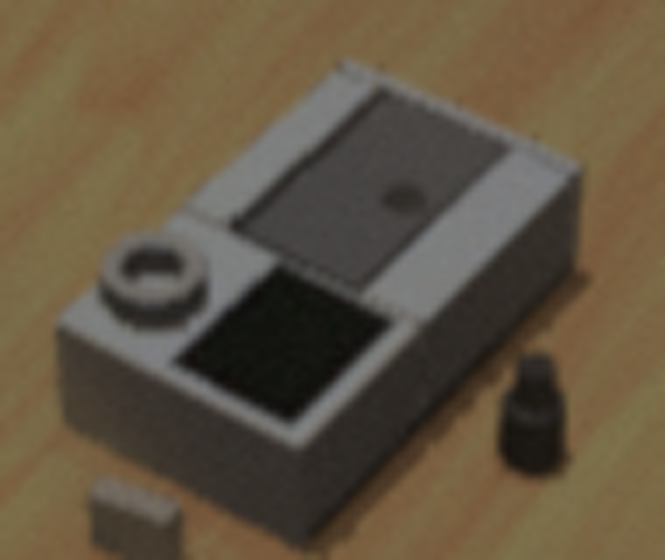

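The top crop shows the unit's top corners at (145,377), (588,422), (608,152) and (167,118), with the mark at (459,301). In the side crop the mark is at (403,198). The knobs at the back are part of the unit.

```bash
cat >> h.py <<'E'
def rows(X,Rt=None):
    o,R=tool(); d=R.inv().apply(np.array(X)-o["eef_pos"])
    r=(R.inv()*Rt).as_rotvec()/np.pi if Rt is not None else np.zeros(3)
    print("row",(d/.5).round(4),r.round(4))
E
python3 - <<'E'
from h import *
c=eyes.read_camera("top");s=eyes.read_camera("side")
f=lambda c,p,o:ray(c,(np.array(p)+.5)/7-.5+o,.06)
P=[f(c,p,[205,145]) for p in [(145,377),(588,422),(608,152),(167,118)]]
ctr=np.mean(P,0);y=(P[0]-P[1])+(P[3]-P[2]);x=(P[3]-P[0])+(P[2]-P[1])
print(np.round(P,4),ctr,"yaw",np.arctan2(-y[0],y[1]),np.arctan2(x[1],x[0]),np.linalg.norm(P[0]-P[1]),np.linalg.norm(P[3]-P[0]))
mt=f(c,(459,301),[205,145]);ms=f(s,(403,198),[205,160]);print("mark",mt,ms)
yaw=(np.arctan2(-y[0],y[1])+np.arctan2(x[1],x[0]))/2
U=Ro.from_euler('z',yaw)
print("mark from unit",ctr+U.apply([-.012,-.038,0]))
m=(mt+ms)/2
# tool: down, tool x..., fingers closing along unit y
for k in (0,np.pi):
    Rt=Ro.from_euler('z',yaw+k)*Ro.from_euler('x',np.pi)
    rows([m[0],m[1],.20],Rt)
E
```

```text
[[ 0.4964  0.1287  0.06  ]
 [ 0.4774 -0.0671  0.06  ]
 [ 0.5973 -0.0759  0.06  ]
 [ 0.6115  0.12    0.06  ]] [0.54564171 0.02641369 0.06      ] yaw -0.08466219911857183 -0.07468939433528173 0.1967439547206828 0.11543250837019488
mark [ 0.53068323 -0.0099629   0.06      ] [ 0.53074097 -0.0121013   0.06      ]
mark from unit [ 0.5306553  -0.01051066  0.06      ]
row [ 1.0027 -1.001   0.0625] [-0.0002  0.      0.1252]
row [ 1.0027 -1.001   0.0625] [-0.000e+00 -3.000e-04 -8.748e-01]
```

```bash
python3 -m crank '0.5 -0.5 0 0 0 0.125 1;0.5 -0.5 0 0 0 0.125 1;0.5 -0.5 0 0 0 0.125 1;0.5 -0.5 0 0 0 0.125 1;0.5 -0.5 0 0 0 0.125 1;0.5 -0.5 0 0 0 0.125 1;0.5 -0.5 0 0 0 0.125 1;0.5 -0.5 0 0 0 0.125 1;0.5 -0.5 0 0 0 0.125 1;0.5 -0.5 0 0 0 0.125 1;0.5 -0.5 0 0 0 0.125 1' 20
cat >> h.py <<'E'
C=np.array([.5456,.0264,0]); U=Ro.from_euler('z',-.08)
def W(x,y,z): return C+U.apply([x,y,z])
def att(tilt): return U*Ro.from_euler('y',-np.radians(tilt))*Ro.from_euler('x',np.pi)
E
python3 -c "
from h import *
rows(W(-.012,-.038,.10),att(0))"
```

```text
t: 1.4
eef_pos: [0.3681, -0.3286, 0.2313]
tool_rot: [0.0, 0.999, -0.041, -0.0]
contact_force: [-0.0, 0.4, 0.1]
gripper_width: -0.003
grasp_force: 0.0
row [ 0.2721 -0.6608  0.2622] [ 0.0001  0.0001 -0.0006]
```

```bash
python3 -m crank '0.272 -0.661 0.15 0 0 0 1;0.272 -0.661 0.15 0 0 0 1;0.272 -0.661 0.15 0 0 0 1;0.272 -0.661 0.15 0 0 0 1;0.272 -0.661 0.15 0 0 0 1;0.272 -0.661 0.15 0 0 0 1;0.272 -0.661 0.15 0 0 0 1;0.272 -0.661 0.15 0 0 0 1;0.272 -0.661 0.262 0 0 0 1;0.272 -0.661 0.262 0 0 0 1;0.272 -0.661 0.262 0 0 0 1'
python3 - <<'E'
from h import *
rows(W(-.012,-.038,.064),att(0)); print(W(-.012,-.038,.1))
for n in("top","side"):
    c=eyes.read_camera(n);u=proj(c,W(-.012,-.038,.06)).astype(int)
    cv2.imwrite(f"pics/{n}2.png",cv2.resize(c["image"][u[1]-45:u[1]+35,u[0]-55:u[0]+45,::-1],None,fx=5,fy=5))
a=[cv2.imread(f"pics/{n}2.png") for n in("top","side")]
cv2.imwrite("pics/b2.png",cv2.resize(np.hstack(a),(800,320)))
E
```

```text
t: 2.5
eef_pos: [0.5291, -0.0103, 0.0992]
tool_rot: [0.001, 0.999, -0.041, -0.002]
contact_force: [0.4, 0.0, 0.1]
gripper_width: -0.001
grasp_force: 0.0
row [0.0033 0.0001 0.0704] [ 0.0004  0.0014 -0.0004]
[ 0.53060162 -0.01051949  0.1       ]
```

View pics/b2.png

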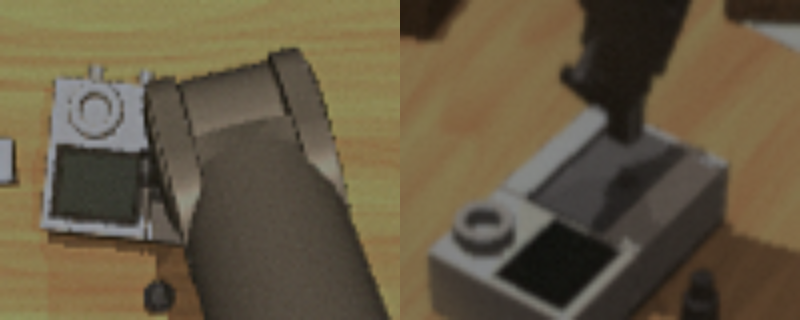

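The picture pair shows the closed tip directly above the flap mark, at about (625,140) in the right half. Next I press.

```bash
python3 -m crank '0 0 0.04 0 0 0 1;0 0 0.064 0 0 0 1;0 0 0.072 0 0 0 1;0 0 0.078 0 0 0 1;0 0 0.084 0 0 0 1;0 0 0.087 0 0 0 1;0 0 0.087 0 0 0 1;0 0 0.087 0 0 0 1'
```

```text
t: 3.4
eef_pos: [0.531, -0.0085, 0.0572]
tool_rot: [0.0, 0.999, -0.04, 0.0]
contact_force: [0.7, -1.3, 2.0]
gripper_width: -0.001
grasp_force: 0.8
```

```bash
python3 -m crank '0 0 0.004 0 0 0 1;0 0 0.004 0 0 0 1;0 0 0.004 0 0 0 1'; python3 -m crank '0 0 0.003 0 0 0 1;0 0 0.003 0 0 0 1;0 0 0.003 0 0 0 1'
```

```text
t: 3.7
eef_pos: [0.5312, -0.0085, 0.0563]
tool_rot: [0.0, 0.999, -0.04, 0.001]
contact_force: [-4.7, -2.1, 16.7]
gripper_width: -0.002
grasp_force: 8.3
t: 4.0
eef_pos: [0.5313, -0.0084, 0.056]
tool_rot: [0.0, 0.999, -0.04, 0.001]
contact_force: [-8.4, -1.8, 30.4]
gripper_width: 0.001
grasp_force: 15.1
```

```bash
python3 -m crank '0 0 -0.1 0 0 0 1;0 0 -0.2 0 0 0 1;-0.05 0.05 -0.3 0 0 0 1;-0.1 0.2 -0.3 0 0 0 1;-0.1 0.3 -0.3 0 0 0 1;-0.1 0.4 -0.3 0 0 0 1;-0.1 0.4 -0.3 0 0 0 1;-0.1 0.4 -0.3 0 0 0 1;-0.1 0.4 -0.3 0 0 0 1;-0.1 0.4 -0.3 0 0 0 1;-0.1 0.4 -0.3 0 0 0 1'
python3 - <<'E'
from h import *
a=[]
for n in("top","side"):
    c=eyes.read_camera(n);u=proj(c,W(0,-.03,.06)).astype(int)
    a.append(cv2.resize(c["image"][u[1]-40:u[1]+30,u[0]-40:u[0]+40,::-1],(400,350),interpolation=cv2.INTER_CUBIC))
    for y in(-.011,-.065): print(n,(proj(c,W(-.010,y,.05))-u+[40,40])*5)
cv2.imwrite("pics/b3.png",np.hstack(a))
E
```

```text
t: 5.1
eef_pos: [0.4654, -0.2021, 0.2032]
tool_rot: [-0.0, 0.999, -0.038, -0.0]
contact_force: [1.0, -0.0, 0.2]
gripper_width: 0.002
grasp_force: 0.0
top [168.3098182 217.083626 ]
top [254.46549998 224.37565218]
side [199.8578513  238.78150007]
side [252.16228505 187.30555206]
```

View pics/b3.png

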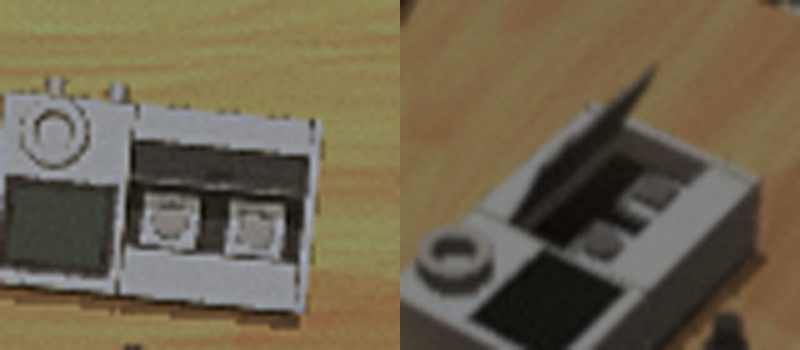

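The flap is open and both buttons are visible: left at (170,218) and (602,242), right at (255,228) and (655,192). The left one looks round, so I zoom in to make sure.

```bash
python3 - <<'E'
from h import *
a=[]
for n in("top","side"):
    c=[eyes.read_camera(n) for _ in range(4)]
    im=np.mean([k["image"].astype(float) for k in c],0); im=np.clip(im*1.6,0,255).astype(np.uint8)
    u=proj(c[0],W(-.01,-.038,.05)).round().astype(int)
    a.append(cv2.resize(im[u[1]-14:u[1]+14,u[0]-16:u[0]+16,::-1],(400,350),interpolation=cv2.INTER_LANCZOS4))
cv2.imwrite("pics/b4.png",np.hstack(a))
E
```

```text
(no output)
```

View pics/b4.png

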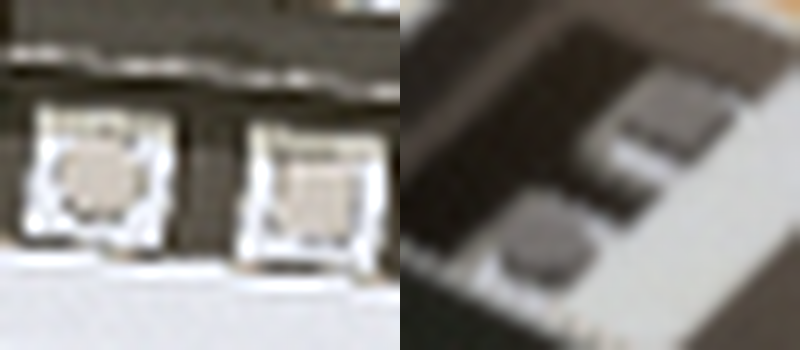

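The round button is the left one at (100,180); the right one at (320,200) is square. I approach it tilted by 20°, keeping clear of the open flap.

```bash
python3 -c "
from h import *
R=att(20);T=W(0,-.011,.056);rows(T-.10*R.apply([0,0,1]),R)"
```

```text
row [ 0.056  -0.4496  0.1066] [-1.000e-04  1.111e-01  4.000e-04]
```

```bash
python3 -m crank '0.056 -0.2 0 0 0.111 0 1;0.056 -0.2 0 0 0.111 0 1;0.056 -0.2 0 0 0.111 0 1;0.056 -0.45 0 0 0.111 0 1;0.056 -0.45 0 0 0.111 0 1;0.056 -0.45 0.107 0 0.111 0 1;0.056 -0.45 0.107 0 0.111 0 1;0.056 -0.45 0.107 0 0.111 0 1;0.056 -0.45 0.107 0 0.111 0 1;0.056 -0.45 0.107 0 0.111 0 1'
python3 -c "
from h import *
R=att(20);T=W(0,-.011,.056);rows(T,R);print(T-.10*R.apply([0,0,1]),bot.get_obs()['contact_force'])"
```

```text
t: 6.6
eef_pos: [0.5115, 0.0175, 0.1509]
tool_rot: [0.007, 0.984, -0.04, 0.174]
contact_force: [0.4, 0.1, -0.6]
gripper_width: -0.002
grasp_force: 0.0
row [-0.0026 -0.0012  0.2011] [ 0.     -0.0005 -0.0002]
[0.51062831 0.01816842 0.14996926] [ 0.40901084  0.06055594 -0.55787883]
```

```bash
python3 -m crank '-0.002 -0.001 0.08 0 0 0 1;-0.002 -0.001 0.16 0 0 0 1;-0.002 -0.001 0.19 0 0 0 1;-0.002 -0.001 0.2 0 0 0 1;-0.002 -0.001 0.2 0 0 0 1;-0.002 -0.001 0.2 0 0 0 1'; python3 -m crank '0 0 0.005 0 0 0 1;0 0 0.01 0 0 0 1;0 0 0.01 0 0 0 1'
```

```text
t: 7.2
eef_pos: [0.5445, 0.0156, 0.0564]
tool_rot: [0.007, 0.984, -0.04, 0.174]
contact_force: [0.2, 0.2, -0.3]
gripper_width: -0.0
grasp_force: 0.0
t: 7.5
eef_pos: [0.5459, 0.0159, 0.0512]
tool_rot: [0.007, 0.984, -0.039, 0.174]
contact_force: [0.3, -0.6, 1.9]
gripper_width: 0.0
grasp_force: 1.0
```

```bash
python3 -m crank '0 0 0.004 0 0 0 1;0 0 0.004 0 0 0 1;0 0 0.004 0 0 0 1'
```

```text
t: 7.8
eef_pos: [0.5462, 0.0159, 0.049]
tool_rot: [0.007, 0.984, -0.039, 0.173]
contact_force: [-2.3, -0.1, 3.1]
gripper_width: 0.006
grasp_force: 1.8
```

```bash
python3 -m crank '0 0 0.003 0 0 0 1;0 0 0.003 0 0 0 1;0 0 0.003 0 0 0 1';python3 -m crank '0 0 0.003 0 0 0 1;0 0 0.003 0 0 0 1;0 0 0.003 0 0 0 1'
```

```text
t: 8.1
eef_pos: [0.5465, 0.0159, 0.0481]
tool_rot: [0.007, 0.984, -0.039, 0.174]
contact_force: [-7.7, -0.5, 15.2]
gripper_width: -0.0
grasp_force: 7.8
t: 8.4
eef_pos: [0.5467, 0.0159, 0.0475]
tool_rot: [0.007, 0.984, -0.039, 0.174]
contact_force: [-16.8, 0.0, 32.0]
gripper_width: 0.002
grasp_force: 15.8
```

```bash
python3 -m crank '0 0 -0.08 0 0 0 1;0 0 -0.18 0 0 0 1;0 0 -0.28 0 0 0 1;0 0 -0.36 0 0 0 1;0 0 -0.36 0 0 0 1;0 0 -0.36 0 0 0 1'
python3 -c "
from h import *
rows(W(.042,-.038,.21),att(0))
o,R=tool();print(C,U.inv().apply(o['eef_pos']-C))"
```

```text
t: 9.0
eef_pos: [0.4863, 0.0203, 0.2161]
tool_rot: [0.007, 0.984, -0.039, 0.175]
contact_force: [0.0, -0.1, -1.1]
gripper_width: -0.001
grasp_force: 0.0
row [0.1847 0.0544 0.0807] [ 2.000e-04 -1.118e-01  1.000e-04]
[0.5456 0.0264 0.    ] [-0.05860446 -0.01079981  0.21609565]
```

```bash
python3 -m crank '0.185 0.054 0.08 0 -0.112 0 1;0.185 0.054 0.08 0 -0.112 0 1;0.185 0.054 0.08 0 -0.112 0 1;0.185 0.054 0.08 0 -0.112 0 1;0.185 0.054 0.08 0 -0.112 0 1;0.185 0.054 0.08 0 -0.112 0 1'
python3 - <<'E'
from h import *
o,R=tool();print(U.inv().apply(o['eef_pos']-C))
rows(W(.042,-.038,.105),att(0))
a=[]
for n in("top","side"):
    c=eyes.read_camera(n);u=proj(c,W(0,-.03,.06)).astype(int)
    a.append(cv2.resize(c["image"][u[1]-40:u[1]+30,u[0]-40:u[0]+40,::-1],(400,350),interpolation=cv2.INTER_CUBIC))
cv2.imwrite("pics/b5.png",np.hstack(a))
E
```

```text
t: 9.6
eef_pos: [0.5824, -0.0133, 0.2085]
tool_rot: [0.0, 0.999, -0.039, -0.002]
contact_force: [0.1, 0.4, 1.4]
gripper_width: 0.003
grasp_force: 0.0
[ 0.03985315 -0.03665012  0.20847376]
row [0.0052 0.0025 0.2069] [0.0003 0.0013 0.0009]
```

View pics/b5.png

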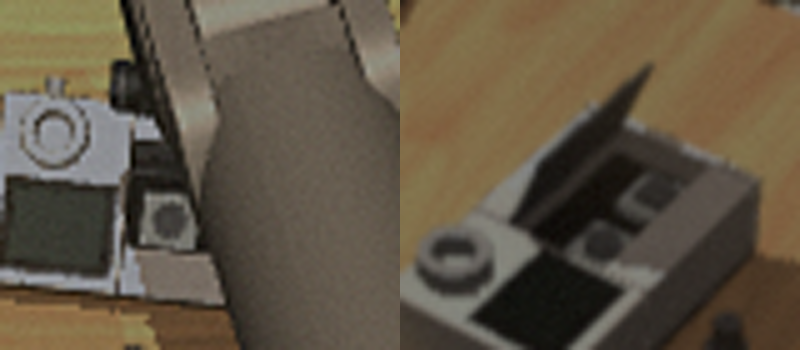

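The flap is still open and the tip is behind and above it. Next I go down behind it and sweep it shut.

```bash
python3 -m crank '0.005 0.002 0.1 0 0 0 1;0.005 0.002 0.2 0 0 0 1;0.005 0.002 0.207 0 0 0 1;0.005 0.002 0.207 0 0 0 1' && python3 -m crank '-0.02 0 0 0 0 0 1;-0.038 0 0 0 0 0 1;-0.046 0 0.006 0 0 0 1;-0.054 0 0.012 0 0 0 1;-0.061 0 0.019 0 0 0 1;-0.068 0 0.026 0 0 0 1;-0.074 0 0.034 0 0 0 1;-0.08 0 0.042 0 0 0 1;-0.084 0 0.051 0 0 0 1;-0.088 0 0.06 0 0 0 1;-0.091 0 0.075 0 0 0 1;-0.098 0 0.083 0 0 0 1;-0.104 0 0.088 0 0 0 1;-0.104 0 0.092 0 0 0 1;-0.104 0 0.092 0 0 0 1'
python3 -c "
from h import *
o,R=tool();print(U.inv().apply(o['eef_pos']-C))"
```

```text
t: 10.1
eef_pos: [0.5853, -0.015, 0.1063]
tool_rot: [0.0, 0.999, -0.039, -0.002]
contact_force: [0.4, 0.3, 0.9]
gripper_width: -0.0
grasp_force: 0.0
t: 11.6
eef_pos: [0.5336, -0.0111, 0.0596]
tool_rot: [0.0, 0.999, -0.039, -0.002]
contact_force: [-0.6, 0.3, 1.3]
gripper_width: 0.006
grasp_force: 0.8
[-0.00898964 -0.03835703  0.0596075 ]
```

```bash
python3 -m crank '0 0 0.004 0 0 0 1;0 0 0.006 0 0 0 1;0 0 0.008 0 0 0 1;0 0 0.008 0 0 0 1'; python3 -m crank '0 0 0.003 0 0 0 1;0 0 0.003 0 0 0 1;0 0 0.003 0 0 0 1'
```

```text
t: 12.0
eef_pos: [0.5339, -0.0111, 0.0567]
tool_rot: [0.0, 0.999, -0.039, -0.002]
contact_force: [-6.3, 0.3, 12.1]
gripper_width: 0.0
grasp_force: 6.4
t: 12.3
eef_pos: [0.534, -0.0111, 0.0564]
tool_rot: [0.001, 0.999, -0.039, -0.002]
contact_force: [-10.4, -0.4, 26.1]
gripper_width: 0.003
grasp_force: 13.2
```

At the stop. Now I retract and check.

```bash
python3 -m crank '0 0 -0.02 0 0 0 1;0 0 -0.1 0 0 0 1;0 0 -0.2 0 0 0 1;0 0 -0.3 0 0 0 1;-0.1 0.2 -0.3 0 0 0 1;-0.1 0.3 -0.3 0 0 0 1;-0.1 0.4 -0.3 0 0 0 1;-0.1 0.4 -0.3 0 0 0 1;-0.1 0.4 -0.3 0 0 0 1;-0.1 0.4 -0.3 0 0 0 1;-0.1 0.4 -0.3 0 0 0 1;-0.1 0.4 -0.3 0 0 0 1;-0.1 0.4 -0.3 0 0 0 1'
python3 - <<'E'
from h import *
a=[]
for n in("top","side"):
    c=eyes.read_camera(n);u=proj(c,W(0,-.01,.06)).astype(int)
    a.append(cv2.resize(c["image"][u[1]-40:u[1]+40,u[0]-50:u[0]+50,::-1],(400,320),interpolation=cv2.INTER_CUBIC))
cv2.imwrite("pics/b6.png",np.hstack(a))
E
```

```text
t: 13.6
eef_pos: [0.4697, -0.2049, 0.2046]
tool_rot: [-0.0, 0.999, -0.038, -0.001]
contact_force: [0.4, 0.1, 0.5]
gripper_width: 0.005
grasp_force: 0.0
```

View pics/b6.png

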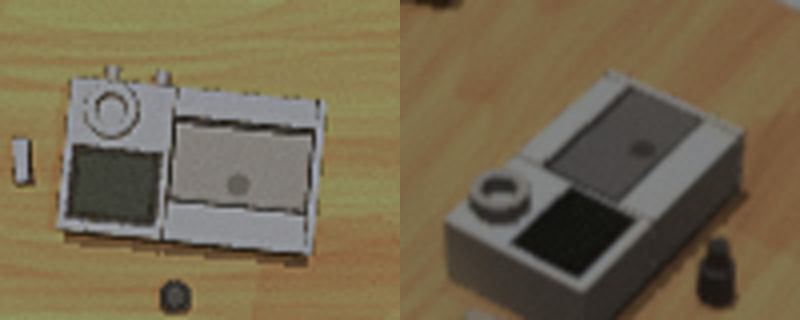

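The flap is flush and latched (mark at (237,185)). The ring at (110,108), the block and the plug look where they were, and the arm is clear.

```bash
python3 -c "
from station import ticket
print(ticket.hand_in())"
```

```text
the job is handed in; nothing more can be done
None
```

The job is handed in at about 14 s: the flap popped open, the round (left) button was pressed to its stop and released, and the flap is latched shut again; the square button and the loose things were not touched, and the arm is clear.

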